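# Hook and lock the front rail of the can rack

## Task

Fit the loose blue rail across the front of the small metal can rack: hook the tabs at its two ends into the top slots of the two front posts, then push the rail straight down by feel until both spring latches have snapped over the tabs and it sits fully home, and let go of it. Push gently and stop as soon as it bottoms out, so that rail and rack are never forced hard (stay below about 25 N), and leave the cans, the lids and the spare bar where they are.

Things in the scene. Friction and masses are not known exactly. Their poses are not given: they have to be found in the camera images.
- rail: loose blue rail, 0.3 to 0.5 kg: bar 230 mm long (its y), 18 mm thick (x -9 to +9), 40 mm tall (z 0 to 40), upright on the table. Origin under the bar's middle. At y = +100 and -100 mm a steel hook tab, 6 mm wide, stands out of its +x face: a neck (z 30 to 38) and from its end a lip hanging down (z 4 to 38 mm). Grasp the bar's middle from above, across its thickness.
- tab_left (a point): middle of the bottom of the lip at the rail's +y end: x 17.5, y 100, z 4 mm in the rail's frame. The lip spans x 14.5 to 20.5 mm (5.5 mm gap to the bar); a ramp on its far side swells to x = 26 mm at z = 25 mm
- tab_right (a point): the same point of the lip at the rail's -y end: x 17.5, y -100, z 4 mm in the rail's frame
- rack: grey metal rack fixed to the table. Origin on the table below the middle of its front face; +x points into the rack: the rail goes in along +x, axes parallel. Two hollow front posts, 30 mm wide, 34 deep, 160 tall, at y = +100 and -100 mm, free space between; front faces at x = 0. At x 122 to 170 mm a second blue rail is fitted; rear posts 160 tall. Base plate 8 mm thick.
- slot_left (a point): centre of the open top slot in the front face of the +y front post: x 0, y 100, z 129 mm in the rack's frame. Slot 10 mm wide, z 104 to 154 mm, wall 4 mm thick (dark marks lower down are not open). The tabs go through with the rail's origin 113 mm (+-2) above the table, until the bar meets the front faces (rail's origin at rack x = -9 mm)
- slot_right (a point): the same slot of the -y front post: x 0, y -100, z 129 mm. Once in, the rail is pushed down, lips behind the walls (1.5 mm play). Ramps push sprung latches back (roughly 5 to 15 N down for 15 to 20 mm), they snap over, and 3 mm lower is a hard stop. Its height differs from rack to rack: home, the rail's origin is 75 to 89 mm above the table; the poses do not tell it, feel for it
- latch_left (a joint): orange sprung latch in the post at the rack's y = +100 mm; 0 = out (free, or snapped over the tab), grows to some 3 to 5.5 mm (0.003 to 0.0055 m) as the ramp pushes it back, and springs back to 0 when the tab has passed
- latch_right (a joint): the same latch in the post at the rack's y = -100 mm
- can_0: gold bowl-shaped food can, 78 mm across the rim, 45 mm tall; origin under its centre. Bystander, loose on the table
- can_1: gold bowl-shaped food can, 78 mm across the rim, 45 mm tall; origin under its centre. Bystander, loose on the table
- can_2: gold bowl-shaped food can, 78 mm across the rim, 45 mm tall; origin under its centre. Bystander, loose on the table
- rack_can_0: gold bowl-shaped food can, 78 mm across the rim, 45 mm tall; origin under its centre. Bystander, standing on the rack's base plate behind the front posts
- rack_can_1: gold bowl-shaped food can, 78 mm across the rim, 45 mm tall; origin under its centre. Bystander, standing on the rack's base plate behind the front posts
- lids: low stack of gold can lids, 78 mm across, 30 mm tall; origin under its centre. Bystander
- spare_bar: plain dark steel bar without tabs, 150 x 18 x 20 mm, long axis y; origin under its centre. Bystander
Things that resemble listed ones, but are neither listed nor needed, are in the scene too. Several things have the shape of the rail; the one meant has the colours described above.

How it is judged:
On the way:
1. both tabs are through the top slots, the rail not yet pushed down (x of tab_left in the frame of rack between 0.006 and 0.0125 m and y of tab_left in the frame of rack between 0.0955 and 0.1045 m and x of tab_right in the frame of rack between 0.006 and 0.0125 m and y of tab_right in the frame of rack between -0.1045 and -0.0955 m and z of each of tab_left, tab_right in the frame of rack above 0.109 m), for 0.1 s.
At the end, for the whole second after the job is handed in: Both tabs of the rail are inside their posts' top slots (within 4.5 mm sideways, lip middles 6 to 12.5 mm behind the front face), both lip bottoms are pushed down to less than 93.7 mm above the table, both latches have sprung back to within 0.8 mm of out, and the rail is released and at rest (x of tab_left in the frame of rack between 0.006 and 0.0125 m and y of tab_left in the frame of rack between 0.0955 and 0.1045 m and x of tab_right in the frame of rack between 0.006 and 0.0125 m and y of tab_right in the frame of rack between -0.1045 and -0.0955 m and z of each of tab_left, tab_right in the frame of rack below 0.0937 m and value of joint each of latch_left, latch_right below 0.0008 m and linear speed of rail below 0.02 m/s and contact force between the fingers and rail below 0.2 N); the robot touches nothing.
It fails at once if the rail is forced against the rack with more than 30 N (contact force between rail and rack above 30 N).
It fails at once if a can, the lids or the spare bar is moved by more than 20 mm (distance of any of can_0, can_1, can_2, rack_can_0, rack_can_1, lids, spare_bar from where it was at the start of the episode above 0.02 m).
It also fails if it takes over 54 s, if anything falls off the work surface, if the arm or the gripper's body presses on something with over 40 N, if the wrist force passes 120 N, or if a joint passes its speed limit or range.

## Robot

A 6-joint arm with a two-finger parallel gripper is mounted at the origin on the work surface. World frame = base frame: x ahead of the robot, y to its left, z up, the work surface at z = 0. Lengths are in m, angles in rad, forces in N, time in s.
With the tool pointing down it reaches from about 0.25 to 0.725 m from the base axis. Payload 9.7 kg.
Tool frame: the origin (TCP) lies at the very end of the fingers, on their centre line; the grasp point (between the pads) lies 19 mm behind it (r.hold_point_z is the distance from the TCP to the grasp point, in m); z points along the fingers, y is the direction in which the jaws open and shut (so a half turn about z gives the same grasp; the last joint's range is limited). The gripper opens to 85 mm and grips with 20 to 120 N. Pads are 22 mm wide; open, the fingers measure 114 mm over their backs; the gripper's body (76 mm by 85 mm) begins 54 mm behind the grasp point. The pads swing forward as they close: fully open they stand 13 mm farther back than shut.
Start: joints at [1.197, 0.087, 0.176, 1.66, 0, 1.571], TCP at [0.201, 0.512, 0.207] pointing down, gripper open.
Joint ranges: [-3.13, 3.13], [-0.85, 1.81], [-1.15, 1.24], [-2.2, 2.28], [-1.44, 1.52], [-3.14, 3.14]. Speed limits (rad/s): [2.22, 2.22, 2.57, 3.14, 3.14, 3.14].

## Interface

Orientations are given as a unit quaternion [x, y, z, w].
In Python, from workcell import r gives the robot as it stands.
- The arm moves only by the tool apply_moves, never from a script. Its argument "increments" is a list of rows, each a list of 5 numbers: the finger opening in mm, from 0 to 85.4, then the shift along the tool's x, y, z in mm, then the turn about the tool's z in degrees. In form: [[gripper, dx, dy, dz, roll], ...]. A call has 1 to 10 rows; each row is the pose to reach, as a shift and turn from the pose measured when the call began, along the tool's axes at that moment; what a row does not reach only later rows make up. A row lasts 1/12 s, in which the tool goes at most 41.7 mm and 7.16 degrees, less where a joint would pass 70% of its speed; a pose out of reach is approached as far as the arm can. A call with a gripper value outside its range is refused whole. The fingers move at their own pace and stop on an object; "squeeze" is the grip in N (left out, the last holds). Time passes only in rows, so rows that repeat a pose let the fingers close. It gives the time, the measured TCP pose, the force and the opening at its end, in the units of the state.
- r.get_state(): the state, without advancing time (a new reading comes with each control period).
- r.get_image(name): name is "side" or "top" or "wrist"; returns a dict with "image" (480x640x3 uint8, red, green, blue), "mtx" (3x3 intrinsics, pixels), "R" (3x3) and "t" (3): a world point X has camera coordinates R X + t; the wrist camera has in their place "hand_eye" (4x4, takes a point from camera to tool coordinates, whose origin is the TCP and whose axes are the flange's). Camera axes: x right, y down, z forward; pixel columns grow to the right and rows downward; lengths in m; the calibration is good to about 2 mm. A picture is of the moment at which its call begins: read the wrist's pose just before it. There is no depth.
- r.finish_job(): hands the job in, once; it reports no verdict.
The state is a dict: "time": time; "joint_pos": joint angles; "qd": joint speeds; "joint_torque": joint torques, N m; "ee_pos": TCP position; "orientation": TCP orientation; "contact_force": force on the tool from outside, world axes, zero at the start; "ft_torque": the same for the moment, N m; "gripper_width": finger opening in m.
Only numpy, scipy, OpenCV 4.12 (cv2) and the standard library are available. Lean on these libraries where they do the work, as an engineer would, in place of code of your own. Each camera call takes 0.05 s, during which the arm holds its last target. There are 200 camera calls.

## Working session

There is one attempt and no reset: what is moved stays moved. The work goes in short steps, Python scripts to look and compute and a tool call to move; the robot and the scene stay as the last step left them, time stands still between calls to the robot, and variables do not carry over. Pictures are saved under pics/ and viewed, about 8 in all and at most 12, crops included, and the job is handed in when it is done.

Besides the shell and the picture viewer there is one more tool, called after "Call:" by a JSON object that holds its "name" and its "arguments". apply_moves: Moves the arm, as the interface text tells. Its arguments: {"type":"object","properties":{"increments":{"type":"array"},"squeeze":{"type":"number"}},"required":["increments"]}

```bash
ls; mkdir -p pics; cat > h.py <<'E'
import numpy as np, cv2
from scipy.spatial.transform import Rotation as Rot
from workcell import r
def cam(name, save=None):
    s=r.get_state(); d=r.get_image(name); im=d["image"]
    K=np.array(d["mtx"])
    if "hand_eye" in d:
        H=np.array(d["hand_eye"]); Rt=Rot.from_quat(s["orientation"]).as_matrix()
        Rc=Rt@H[:3,:3]; c=Rt@H[:3,3]+np.array(s["ee_pos"])
    else:
        R=np.array(d["R"]);Rc=R.T;c=-R.T@np.array(d["t"])
    if save: cv2.imwrite("pics/"+save,im[:,:,::-1])
    np.savez("pics/%s_last.npz"%(save or name),im=im,K=K,Rc=Rc,c=c)
    return im,K,Rc,c
def load(n):
    d=np.load("pics/%s_last.npz"%n); return d["im"],d["K"],d["Rc"],d["c"]
def ray(v,uv):
    _,K,Rc,c=v; d=Rc@np.linalg.solve(K,[uv[0],uv[1],1.]); return c,d/np.linalg.norm(d)
def onz(v,uv,z):
    c,d=ray(v,uv); return c+d*(z-c[2])/d[2]
def proj(v,X):
    _,K,Rc,c=v; p=K@(Rc.T@(np.asarray(X)-c)); return p[:2]/p[2]
def tri(*vs):
    A=np.zeros((3,3));b=np.zeros(3)
    for v,uv in vs:
        c,d=ray(v,uv);P=np.eye(3)-np.outer(d,d);A+=P;b+=P@c
    X=np.linalg.solve(A,b); return X,[proj(v,X)-uv for v,uv in vs]
E
python3 - <<'E'
from h import *
a=cam("top","top0.png");b=cam("side","side0.png")
for v in(a,b):print(v[3],v[2][:,2])
print(r.get_state())
E
```

```text
pics
[0.27249542 0.00550626 1.5935368 ] [ 0.16062533 -0.00288823 -0.98701123]
[ 0.26684625 -0.72088288  0.91826905] [ 0.22882816  0.65451353 -0.72058983]
{'time': 0.1, 'joint_pos': array([ 1.19702647e+00,  8.74235999e-02,  1.75192412e-01,  1.65980823e+00,
       -2.74518500e-05,  1.57078714e+00]), 'qd': array([ 0.00027398, -0.00115752,  0.00278178, -0.00134467,  0.00079185,
       -0.00035109]), 'joint_torque': array([-1.19390879e-03, -5.21561265e+01,  4.65653729e+01,  1.59608619e-02,
        2.66030696e-06,  2.62148268e-05]), 'ee_pos': array([0.2007385 , 0.51179512, 0.20633305]), 'orientation': array([ 1.85794413e-01,  9.82588444e-01, -6.13271418e-04, -1.01998145e-04]), 'contact_force': array([-0.34530418, -0.12091391,  0.56054262]), 'ft_torque': array([ 0.03678629, -0.03215289,  0.07096299]), 'gripper_width': 0.0854795673664926}
```

View pics/top0.png

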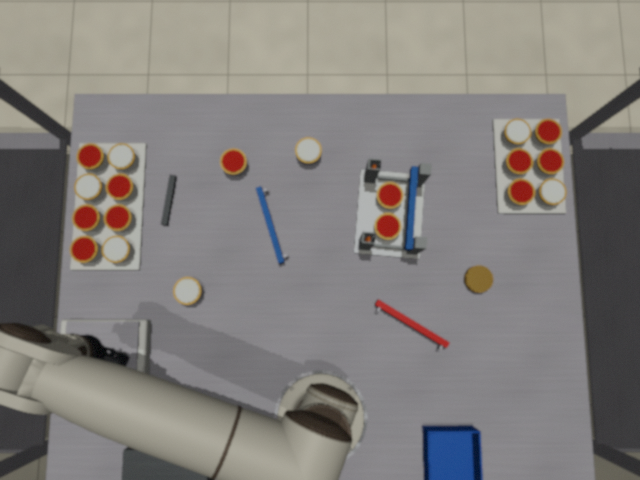

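View pics/side0.png

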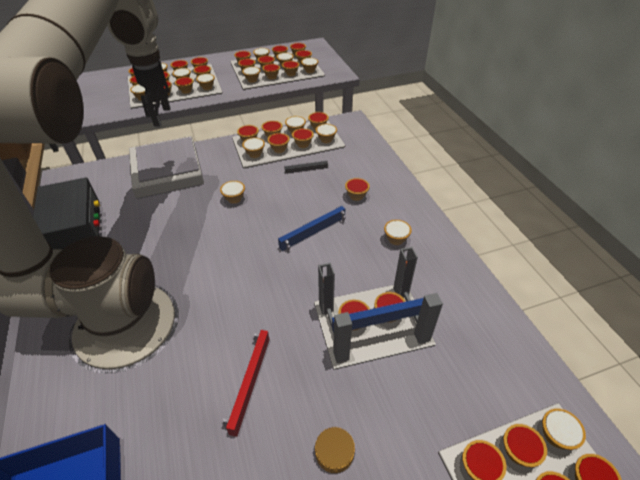

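The top view shows the loose blue rail from (261,188) to (282,263), with its tabs facing right. The rack's front posts are at about (373,168) and (367,241), and its fitted rail is at (412,208). So the rack's +x points to world -y. The side view shows the same layout.

```bash
cat > m1.py <<'E'
from h import *
def blue(v,roi):
    hsv=cv2.cvtColor(v[0],cv2.COLOR_RGB2HSV); m=cv2.inRange(hsv,(105,120,40),(125,255,255))
    k=np.zeros_like(m); x0,y0,x1,y1=roi; k[y0:y1,x0:x1]=m[y0:y1,x0:x1]; return k
t=load("top0.png");s=load("side0.png")
for v,roi,n in((t,(230,170,310,280),"top"),(s,(265,195,360,260),"side")):
    m=blue(v,roi); c=max(cv2.findContours(m,0,2)[0],key=cv2.contourArea)
    print(n,cv2.contourArea(c),cv2.boxPoints(cv2.minAreaRect(c)).tolist(),cv2.minAreaRect(c))
c=cv2.boxPoints
m=blue(t,(230,170,310,280)); rc=cv2.minAreaRect(max(cv2.findContours(m,0,2)[0],key=cv2.contourArea))
b=cv2.boxPoints(rc); print([onz(t,p,.04).round(4).tolist() for p in b])
for p in((373,168),(367,241),(424,173),(419,243)): print(p,onz(t,p,.16).round(3))
E
python3 m1.py
python3 - <<'E'
from h import *
t=load("top0.png")[0][130:280,220:440]; s=load("side0.png")[0][190:380,260:460]
t=cv2.resize(t[:,:,::-1],(800,545),interpolation=cv2.INTER_CUBIC)
cv2.imwrite("pics/topc.png",t)
E
```

```text
top 318.5 [[256.0027770996094, 187.9039306640625], [261.0951843261719, 186.36813354492188], [283.8556823730469, 261.8371887207031], [278.7632751464844, 263.37298583984375]] ((269.9292297363281, 224.8705596923828), (78.82650756835938, 5.318927764892578), 73.21735382080078)
side 257.0 [[278.1849060058594, 238.42071533203125], [341.7641906738281, 205.6055908203125], [343.9203186035156, 209.7830810546875], [280.3410339355469, 242.59820556640625]] ((311.0526123046875, 224.10189819335938), (4.701090335845947, 71.54829406738281), 62.7004280090332)
[[0.6435, 0.1851, 0.04], [0.648, 0.1705, 0.04], [0.4292, 0.1029, 0.04], [0.4249, 0.1172, 0.04]]
(373, 168) [ 0.669 -0.142  0.16 ]
(367, 241) [ 0.472 -0.122  0.16 ]
(424, 173) [ 0.655 -0.278  0.16 ]
(419, 243) [ 0.466 -0.259  0.16 ]
```

View pics/topc.png

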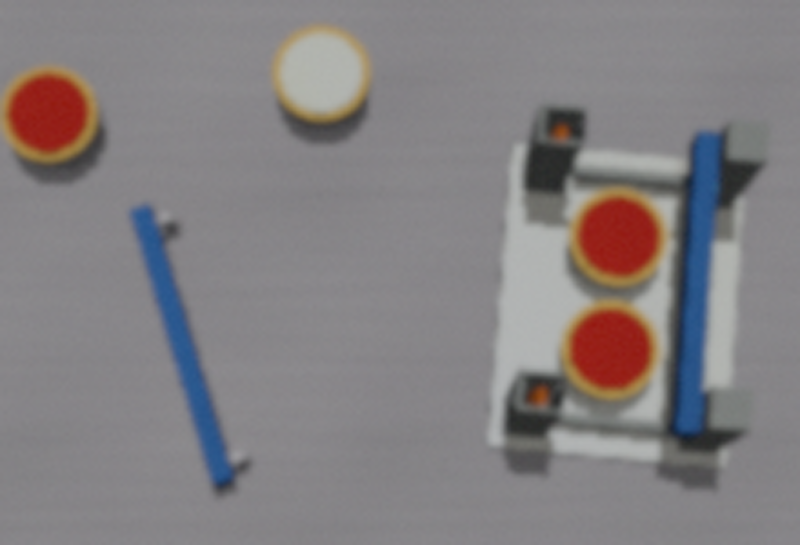

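The crop confirms the tabs are on the -y side of the rail. The post tops, with orange latches inside, are at crop (560,130) and (538,395). Next I move above the rail.

Call:
{"name": "apply_moves", "arguments": {"increments": [[85, -447, -220, -60, -39], [85, -447, -220, -60, -39], [85, -447, -220, -60, -39], [85, -447, -220, -60, -39], [85, -447, -220, -60, -39], [85, -447, -220, -60, -39], [85, -447, -220, -60, -39], [85, -447, -220, -60, -39], [85, -447, -220, -60, -39], [85, -447, -220, -60, -39]]}}

```text
time: 0.93
ee_pos: [0.4666, 0.2201, 0.2541]
orientation: [-0.153, 0.988, -0.001, -0.0]
contact_force: [-0.3, 0.9, 0.5]
gripper_width: 0.0848
```

Call:
{"name": "apply_moves", "arguments": {"increments": [[85, -44, -93, 0, 0], [85, -44, -93, 0, 0], [85, -44, -93, 0, 0], [85, -44, -93, 0, 0], [85, -44, -93, 0, 0], [85, -44, -93, 0, 0]]}}

```text
time: 1.43
ee_pos: [0.5363, 0.145, 0.2539]
orientation: [-0.153, 0.988, -0.0, -0.001]
contact_force: [-1.1, 0.7, -0.2]
gripper_width: 0.0849
```

```bash
python3 - <<'E'
from h import *
v=cam("wrist","w1.png"); print(r.get_state()["ee_pos"],v[3],v[2])
t=cam("top","top1.png")
E
```

```text
[0.53608043 0.14536958 0.25409467] [0.4636585  0.12215715 0.4213877 ] [[-3.02112614e-01  9.09688198e-01  2.84947978e-01]
 [ 9.53271969e-01  2.88526448e-01  8.95826039e-02]
 [-7.22790374e-04  2.98696955e-01 -9.54347739e-01]]
```

View pics/w1.png

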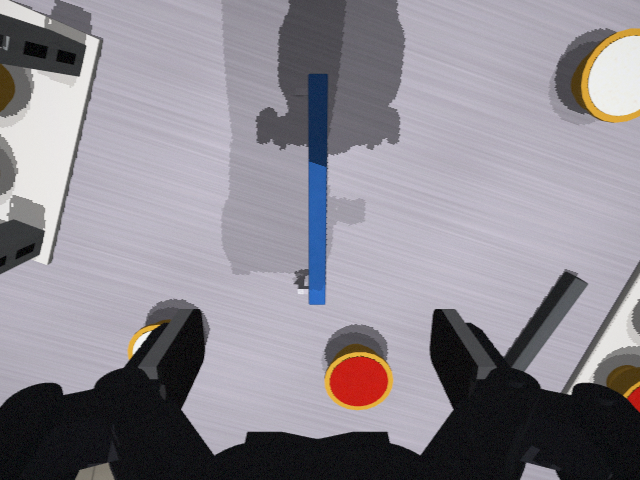

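The wrist view shows the rail upright from (318,73) at the near end to (317,304) at the far end. The far tab is at (303,280), on the rack side. Next I measure the ends and height, using top0 for the second view.

```bash
cat > m2.py <<'E'
from h import *
import sys
def rail(v,x0=0,x1=640,y0=0,y1=480):
    hsv=cv2.cvtColor(v[0],cv2.COLOR_RGB2HSV); m=cv2.inRange(hsv,(105,120,40),(125,255,255))
    k=np.zeros_like(m);k[y0:y1,x0:x1]=m[y0:y1,x0:x1]
    c=max(cv2.findContours(k,0,2)[0],key=cv2.contourArea); return cv2.minAreaRect(c)
if __name__=="__main__":
    w=load("w1.png");t=load("top0.png")
    rc=rail(w,250,400);print(rc);b=cv2.boxPoints(rc)
    P=np.array([onz(w,p,.04) for p in b]);print(P.round(4).tolist(),P.mean(0))
    b=b[np.argsort(b[:,1])];near=b[:2].mean(0);far=b[2:].mean(0)
    bt=cv2.boxPoints(rail(t,230,310,170,280));bt=bt[np.argsort(bt[:,1])]
    print("far",tri((w,far),(t,bt[:2].mean(0))));print("near",tri((w,near),(t,bt[2:].mean(0))))
E
python3 m2.py
```

```text
((317.5, 189.0), (230.0, 19.0), 90.0)
[[0.4321, 0.1035, 0.04], [0.4269, 0.1198, 0.04], [0.6445, 0.1906, 0.04], [0.6507, 0.1711, 0.04]] [0.53853902 0.14624436 0.04      ]
far (array([0.64334476, 0.17812091, 0.04915876]), [array([-1.26064145, -0.18981237]), array([-0.46167191,  0.07239093])])
near (array([0.4283323 , 0.11110662, 0.02608554]), [array([-0.16868851,  0.02934648]), array([-0.05025245,  0.02498881])])
```

Call:
{"name": "apply_moves", "arguments": {"increments": [[85, -2, 0, 60, 0], [85, -2, 0, 100, 0], [85, -2, 0, 140, 0], [85, -2, 0, 180, 0], [85, -2, 0, 210, 0], [85, -2, 0, 230, 0], [85, -2, 0, 240, 0], [85, -2, 0, 246, 0], [85, -2, 0, 246, 0], [85, -2, 0, 246, 0]], "squeeze": 40}}

```text
time: 2.37
ee_pos: [0.5386, 0.1466, 0.0101]
orientation: [-0.154, 0.988, -0.0, 0.001]
contact_force: [0.4, 0.7, 0.4]
gripper_width: 0.0849
```

Call:
{"name": "apply_moves", "arguments": {"increments": [[30, 0, 0, 0, 0], [30, 0, 0, 0, 0], [30, 0, 0, 0, 0], [10, 0, 0, 0, 0], [10, 0, 0, 0, 0], [10, 0, 0, 0, 0], [10, 0, 0, 0, 0], [10, 0, 0, 0, 0], [10, 0, 0, 0, 0]]}}

```text
time: 3.12
ee_pos: [0.5388, 0.1465, 0.0105]
orientation: [-0.154, 0.988, -0.0, 0.001]
contact_force: [-1.6, -1.6, 5.7]
gripper_width: 0.0164
```

Call:
{"name": "apply_moves", "arguments": {"increments": [[10, 0, 0, -20, 0], [10, 0, 0, -50, 0], [10, 0, 0, -90, 0], [10, 0, 0, -130, 0], [10, 0, 0, -170, 5], [10, 5, -40, -200, 10], [10, 10, -80, -230, 15], [10, 16, -115, -250, 20], [10, 16, -145, -250, 23], [10, 16, -170, -250, 23]]}}

```text
time: 3.95
ee_pos: [0.5754, -0.023, 0.2625]
orientation: [0.048, 0.999, -0.0, 0.002]
contact_force: [1.4, -0.5, -4.0]
gripper_width: 0.0165
```

Call:
{"name": "apply_moves", "arguments": {"increments": [[10, 0, 0, 0, 0], [10, 0, 0, 0, 0], [10, 0, 0, 0, 0]]}}

```text
time: 4.2
ee_pos: [0.5752, -0.0228, 0.2616]
orientation: [0.049, 0.999, -0.0, 0.002]
contact_force: [-0.6, 0.7, -3.7]
gripper_width: 0.0165
```

```bash
python3 - <<'E'
from h import *
v=cam("wrist","w2.png"); s=r.get_state();print(s["ee_pos"],s["orientation"],v[3],s["contact_force"])
print(v[1])
E
```

```text
[ 0.57506974 -0.0222774   0.26169934] [ 4.81277047e-02  9.98839759e-01 -1.98504733e-04  1.67968459e-03] [ 0.49857527 -0.01517224  0.42872941] [-0.17878193  1.46335322 -3.49466208]
[[392.65974226   0.         316.87661636]
 [  0.         392.65974226 238.51313244]
 [  0.           0.           1.        ]]
```

View pics/w2.png

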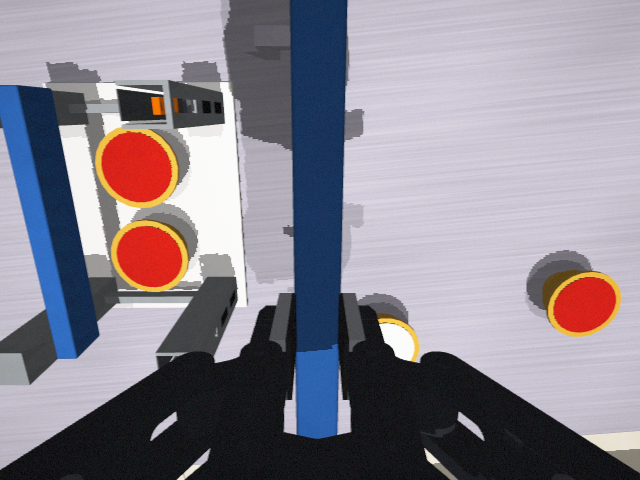

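The view shows the rail held level, running down the image centre. The near front post's top is at (118–172, 80–128). The far post's top is at about (157–215, 355), partly hidden by the gripper. I'll take a second wrist view from higher up for triangulation.

Call:
{"name": "apply_moves", "arguments": {"increments": [[10, -10, 0, -30, 0], [10, -20, 0, -60, 0], [10, -20, 0, -90, 0], [10, -20, 0, -90, 0], [10, -20, 0, -90, 0], [10, -20, 0, -90, 0]]}}

```text
time: 4.75
ee_pos: [0.5947, -0.0232, 0.3506]
orientation: [0.047, 0.999, -0.0, 0.001]
contact_force: [-0.2, 0.0, -3.1]
gripper_width: 0.0162
```

```bash
python3 - <<'E'
from h import *
v=cam("wrist","w3.png"); s=r.get_state();print(s["ee_pos"],s["orientation"],v[3],s["contact_force"])
w=load("w2.png")
A=w[0][70:140,110:230];B=w[0][270:370,150:270];C=v[0][90:350,80:280]
f=lambda a,W,H:cv2.resize(a[:,:,::-1],(W,H),interpolation=cv2.INTER_CUBIC)
o=np.zeros((600,800,3),np.uint8); o[0:210,0:360]=f(A,360,210);o[220:520,0:360]=f(B,360,300);o[0:546,370:790]=f(C,420,546)
cv2.imwrite("pics/c1.png",o)
E
```

```text
[ 0.59446051 -0.0233392   0.3501349 ] [ 4.75014477e-02  9.98871025e-01 -1.81481576e-04  5.05607227e-04] [ 0.51829005 -0.0157053   0.51785942] [ 0.64164076 -0.49335252 -3.8210941 ]
```

View pics/c1.png

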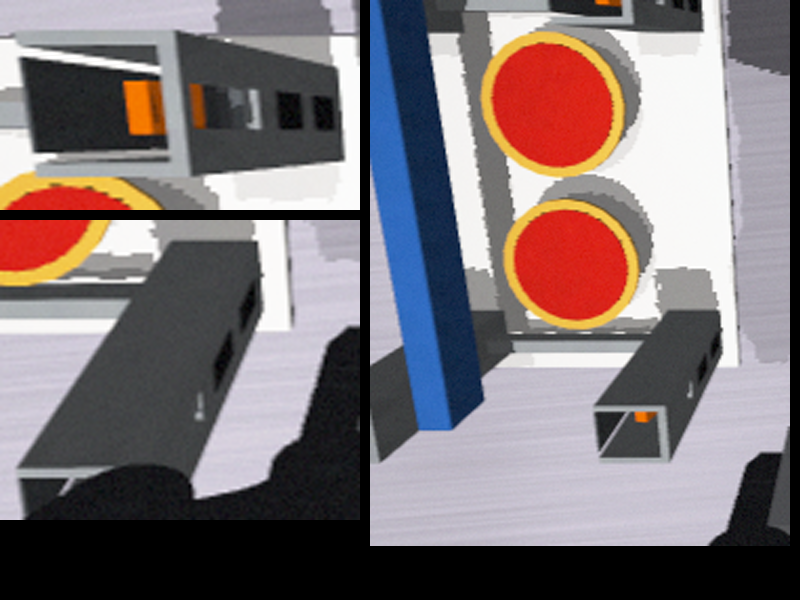

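The crop shows corners usable for triangulation: near post front edge (173,129) in w2 and (206,100) in w3; far post top (156,353) in w2 and (188,284) in w3. Next I compute the rack pose and crop the near tab in hand, at about (255–290, 25–47).

```bash
cat > m3.py <<'E'
from h import *
w2=load("w2.png");w3=load("w3.png")
print("near post far-front",tri((w2,(173.3,129)),(w3,(205.7,100.5))))
print("far post near-back",tri((w2,(156,352.7)),(w3,(187.6,284.3))))
for n,v,L in (("near w2",w2,[(171.7,80.7),(173.3,129),(116,80.7),(122.3,127.3)]),("near w3",w3,[(205.7,100.5)]),("far w3",w3,[(222.4,284.3),(221.4,309),(187.6,284.3),(191,309)])):
    for p in L: print(n,onz(v,p,.16).round(4))
for n,v in(("w2",w2),("w3",w3)):
    hsv=cv2.cvtColor(v[0],cv2.COLOR_RGB2HSV); m=cv2.inRange(hsv,(105,120,25),(125,255,255)); m[:,:260]=0;m[:,380:]=0
    for y in(5,60,150,250,330): 
        x=np.where(m[y])[0]; print(n,y,x.min(),x.max())
a=load("w2.png")[0][0:70,230:400];b=w3[0][0:70,230:400]
o=np.vstack([cv2.resize(i[:,:,::-1],(680,280),interpolation=cv2.INTER_NEAREST) for i in(a,b)])
cv2.imwrite("pics/c2.png",cv2.convertScaleAbs(o,alpha=1.8))
E
python3 m3.py
```

```text
near post far-front (array([ 0.49889123, -0.10752377,  0.16844095]), [array([-0.24111232, -0.25458968]), array([0.17463115, 0.20128287])])
far post near-back (array([ 0.66702096, -0.15980495,  0.1583992 ]), [array([0.64340659, 0.22467424]), array([-0.50315697, -0.20266327])])
near w2 [ 0.4698 -0.1053  0.16  ]
near w2 [ 0.4991 -0.1104  0.16  ]
near w2 [ 0.4664 -0.1406  0.16  ]
near w2 [ 0.4948 -0.1436  0.16  ]
near w3 [ 0.4982 -0.1099  0.16  ]
far w3 [ 0.6699 -0.1243  0.16  ]
far w3 [ 0.6968 -0.1299  0.16  ]
far w3 [ 0.6666 -0.1587  0.16  ]
far w3 [ 0.6938 -0.1606  0.16  ]
w2 5 290 346
w2 60 291 345
w2 150 293 342
w2 250 294 340
w2 330 296 338
w3 5 290 346
w3 60 291 344
w3 150 293 342
w3 250 294 340
w3 330 296 338
```

View pics/c2.png

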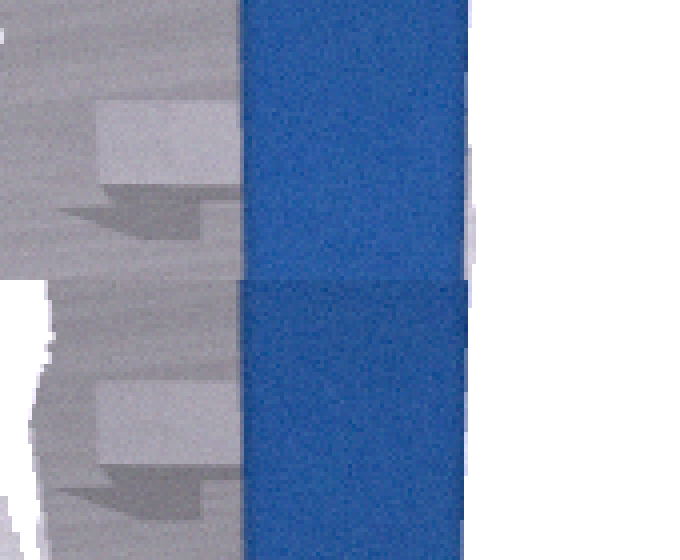

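The crop shows the near tab's neck at px x 254–290.5, y 25–46 in both views, so the grasp is rigid. Next I compute the tab pose relative to the TCP and to the rack.

```bash
cat > m4.py <<'E'
from h import *
yr=np.array([.1989,-.0193,0]);yr/=np.linalg.norm(yr);xr=np.array([yr[1],-yr[0],0]);O=np.array([.584,-.1175,0])
for n,tz in(("w2.png",.2617),("w3.png",.3501)):
    v=load(n)
    zt=tz+.0295
    e=lambda x,y:onz(v,(x,y),zt)
    mids=[(e(a,y)+e(b+1,y))/2 for y,a,b in((5,290,346),(60,291,344.5),(150,293,342),(250,294,340),(330,296,338))]
    wid=[np.linalg.norm(e(a,y)-e(b+1,y)) for y,a,b in((5,290,346),(60,291,344.5),(150,293,342),(250,294,340),(330,296,338))]
    d=mids[-1]-mids[0]; print(n,"rail yaw",np.degrees(np.arctan2(d[1],d[0])),"rack yaw",np.degrees(np.arctan2(yr[1],yr[0])),"widths",np.round(wid,4))
    t0,t1=[onz(v,(285,y),zt-.002) for y in(25,46)]; print("tab width",np.linalg.norm(t0-t1))
    yd=d/np.linalg.norm(d);xd=np.array([yd[1],-yd[0],0])
    tc=(t0+t1)/2; org=mids[0]+yd*(((tc-mids[0])@yd)+.1); org[2]=tz-.0105
    E=np.array({"w2.png":[.5751,-.0223,.2617],"w3.png":[.5945,-.0233,.3501]}[n])
    print("rail origin",org,"rel tcp along rail",(org-E)@yd,(org-E)@xd)
    q=org-O; print("rail in rack x,y",q@xr,q@yr, "tip x",np.dot(onz(v,(254,35),zt-.002)-org,xd))
E
python3 m4.py
```

```text
w2.png rail yaw -5.692103222892388 rack yaw -5.542269616806307 widths [0.0176 0.0175 0.0171 0.0174 0.0171]
tab width 0.006061822525725171
rail origin [ 0.57448084 -0.0223117   0.2512    ] rel tcp along rail -0.0006149483303966593 7.305582135850256e-05
rail in rack x,y -0.09382395065452973 -0.018667954752193083 tip x 0.02061086870742698
w3.png rail yaw -5.551875312790486 rack yaw -5.542269616806307 widths [0.0177 0.0176 0.0172 0.0175 0.0172]
tab width 0.006095726186360939
rail origin [ 0.5939367  -0.02262165  0.3396    ] rel tcp along rail -0.0006262823031600976 -0.000620671897319304
rail in rack x,y -0.09539450318469207 0.0007268935852406287 tip x 0.02072228599906167
```

The grasp and rack poses agree: yaw within 0.1° and lateral offset 0.7 mm. I descend to a standoff with the rail origin at rack x = -40 and z ≈ 113.

Call:
{"name": "apply_moves", "arguments": {"increments": [[10, 0.7, 0, 40, 0], [10, 0.7, 0, 80, 0], [10, 0.7, 0, 120, 0], [10, 0.7, 0, 160, 0], [10, 0.7, 0, 190, 0], [10, 0.7, -15, 210, 0], [10, 0.7, -35, 220, 0], [10, 0.7, -50, 225, 0], [10, 0.7, -55, 227, 0], [10, 0.7, -55, 227, 0]]}}

```text
time: 5.63
ee_pos: [0.5872, -0.0787, 0.1212]
orientation: [0.048, 0.999, -0.0, -0.001]
contact_force: [0.1, 0.3, -3.1]
gripper_width: 0.0163
```

Call:
{"name": "apply_moves", "arguments": {"increments": [[10, 0, 0, 0, 0], [10, 0, 0, 0, 0]]}}

```text
time: 5.8
ee_pos: [0.5869, -0.0779, 0.121]
orientation: [0.048, 0.999, 0.0, -0.001]
contact_force: [-0.2, -0.5, -3.2]
gripper_width: 0.0163
```

```bash
python3 - <<'E'
from h import *
v=cam("wrist","w4.png"); s=r.get_state();print(s["ee_pos"],s["orientation"],s["contact_force"])
sd=cam("side","s4.png")
a=v[0][0:150,130:400]; b=sd[0][200:380,290:470]
f=lambda a,W,H:cv2.resize(a[:,:,::-1],(W,H),interpolation=cv2.INTER_CUBIC)
o=np.zeros((600,800,3),np.uint8);o[:240,:432]=f(a,432,240);o[:360,440:800]=f(b,360,360)
cv2.imwrite("pics/c4.png",o)
E
```

```text
[ 0.58711788 -0.0778817   0.12128689] [ 4.78130924e-02  9.98855792e-01  4.96906400e-05 -1.00664956e-03] [-0.72880465 -0.36250587 -2.71812876]
```

View pics/c4.png

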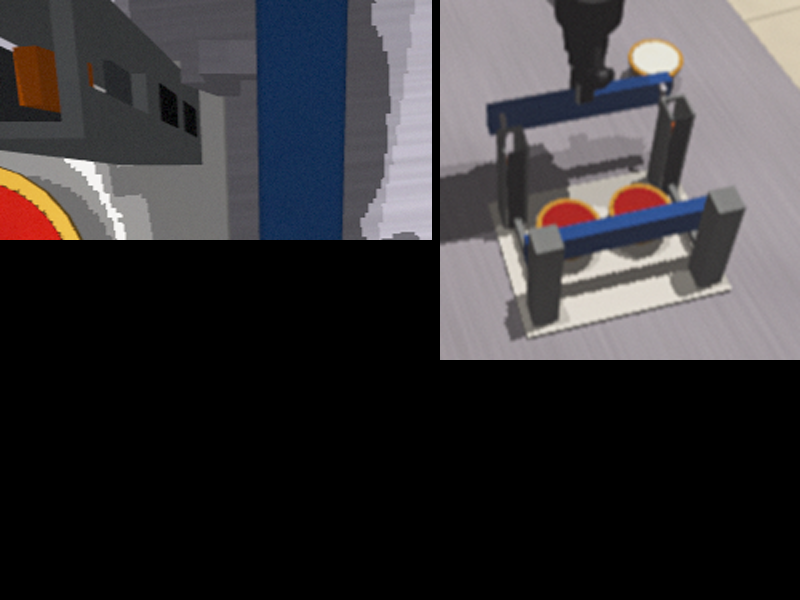

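In the crop, the rail is level in front of both posts and the near tab is aimed at the near slot. The pose shows it 1.3 mm off sideways and about 2 mm low, so I correct that.

Call:
{"name": "apply_moves", "arguments": {"increments": [[10, -1.3, 0, -2, 0], [10, -1.3, 0, -2, 0], [10, -1.3, 0, -2, 0], [10, -1.3, 0, -2, 0]]}}

```text
time: 6.23
ee_pos: [0.5888, -0.0779, 0.1236]
orientation: [0.048, 0.999, 0.0, -0.001]
contact_force: [-0.1, 0.2, -3.3]
gripper_width: 0.0161
```

```bash
cat > st.py <<'E'
from h import *
yr=np.array([.1989,-.0193,0]);yr/=np.linalg.norm(yr);xr=np.array([yr[1],-yr[0],0]);O=np.array([.584,-.1175,0])
s=r.get_state();Rt=Rot.from_quat(s["orientation"]).as_matrix()
org=s["ee_pos"]+.0006*Rt[:,0]; q=org-O
print("rail in rack x,y,z mm",(1000*np.array([q@xr,q@yr,org[2]-.0105])).round(2),"yaw err deg",np.degrees(np.arctan2(-Rt[1,0],-Rt[0,0])-np.arctan2(yr[1],yr[0])).round(2),"tilt",np.round(Rt[2],4))
F=s["contact_force"];print("F rack",F@xr,F@yr,F[2],"T",s["ft_torque"].round(2),s["time"])
E
python3 st.py; python3 - <<'E'
from h import *
import st
w=load("w2.png")
for p in((173.3,98.3),(173.3,113.3)):
    X=onz(w,p,.154); q=X-st.O; print(q@st.xr,q@st.yr)
E
```

```text
rail in rack x,y,z mm [-39.9    0.33 113.11] yaw err deg 0.08 tilt [ 0.0013 -0.     -1.    ]
F rack -0.21752454720347025 -0.14419108776289083 -3.3110503262913387 T [-0.02  0.01  0.  ] 6.2333
rail in rack x,y,z mm [-39.9    0.33 113.11] yaw err deg 0.08 tilt [ 0.0013 -0.     -1.    ]
F rack -0.21752454720347025 -0.14419108776289083 -3.3110503262913387 T [-0.02  0.01  0.  ] 6.2333
0.0010727413461344398 -0.10450565916933617
0.0021214217666819654 -0.09508368928368859
```

Call:
{"name": "apply_moves", "arguments": {"increments": [[10, 0, -6, 0, 0], [10, 0, -12, 0, 0], [10, 0, -15, 0, 0], [10, 0, -17, 0, 0], [10, 0, -19, 0, 0], [10, 0, -21, 0, 0], [10, 0, -21, 0, 0]]}}

```text
time: 6.82
ee_pos: [0.5867, -0.0992, 0.1236]
orientation: [0.048, 0.999, -0.0, -0.001]
contact_force: [-0.5, -0.0, -2.9]
gripper_width: 0.0163
```

```bash
python3 st.py
```

```text
rail in rack x,y,z mm [-18.49   0.32 113.07] yaw err deg 0.06 tilt [ 1.4e-03 -1.0e-04 -1.0e+00]
F rack 0.10062010554706481 -0.5417668393701219 -2.937269720463399 T [-0.01 -0.02  0.02] 6.8167
```

No contact so far. I go on gently to the front faces.

Call:
{"name": "apply_moves", "arguments": {"increments": [[10, 0, -2, 0, 0], [10, 0, -4, 0, 0], [10, 0, -6, 0, 0], [10, 0, -7, 0, 0], [10, 0, -8, 0, 0], [10, 0, -8.5, 0, 0], [10, 0, -8.5, 0, 0]]}}

```text
time: 7.4
ee_pos: [0.5859, -0.1077, 0.1236]
orientation: [0.048, 0.999, -0.0, -0.001]
contact_force: [0.6, 0.1, -2.5]
gripper_width: 0.0163
```

```bash
python3 st.py
```

```text
rail in rack x,y,z mm [ -9.93   0.34 113.08] yaw err deg 0.06 tilt [ 1.4e-03 -1.0e-04 -1.0e+00]
F rack -0.1630192323103511 0.540919738151999 -2.4703533585275315 T [-0.03 -0.05 -0.04] 7.4
```

Call:
{"name": "apply_moves", "arguments": {"increments": [[10, 0, -0.4, 0, 0], [10, 0, -0.8, 0, 0], [10, 0, -0.8, 0, 0]]}}

```text
time: 7.65
ee_pos: [0.5858, -0.1085, 0.1236]
orientation: [0.048, 0.999, 0.0, -0.001]
contact_force: [0.2, 0.4, -3.1]
gripper_width: 0.0163
```

```bash
python3 st.py
```

```text
rail in rack x,y,z mm [ -9.16   0.32 113.09] yaw err deg 0.06 tilt [ 0.0014 -0.     -1.    ]
F rack -0.39865451987472483 0.1634352579213216 -3.092898743251828 T [ 0.1  -0.03  0.03] 7.65
```

Call:
{"name": "apply_moves", "arguments": {"increments": [[10, 0, -0.4, 0, 0], [10, 0, -0.7, 0, 0], [10, 0, -0.7, 0, 0]]}}

```text
time: 7.9
ee_pos: [0.5857, -0.109, 0.1236]
orientation: [0.048, 0.999, 0.0, -0.001]
contact_force: [0.2, 0.8, -3.3]
gripper_width: 0.0161
```

```bash
python3 st.py
```

```text
rail in rack x,y,z mm [ -8.62   0.27 113.09] yaw err deg 0.08 tilt [ 1.5e-03  3.0e-04 -1.0e+00]
F rack -0.8329851181233126 0.09209475475752191 -3.3493426537722275 T [0.31 0.11 0.1 ] 7.9
```

Call:
{"name": "apply_moves", "arguments": {"increments": [[10, 0, -0.4, 0, 0], [10, 0, -0.8, 0, 0], [10, 0, -0.8, 0, 0]]}}

```text
time: 8.15
ee_pos: [0.5857, -0.1093, 0.1237]
orientation: [0.048, 0.999, 0.001, -0.001]
contact_force: [-0.5, 4.3, -2.3]
gripper_width: 0.0167
```

```bash
python3 st.py
```

```text
rail in rack x,y,z mm [ -8.29   0.3  113.18] yaw err deg 0.1 tilt [ 0.0014  0.0013 -1.    ]
F rack -4.233843207137389 -0.8783502368116032 -2.3086934958818235 T [ 1.07 -0.    0.13] 8.15
```

The bar has met both front faces: 4 N and little yaw torque. I back off 1.2 mm into the middle of the play, then push down.

Call:
{"name": "apply_moves", "arguments": {"increments": [[10, 0, 1.2, 0, 0], [10, 0, 1.2, 0, 0], [10, 0, 1.2, 0, 0]]}}

```text
time: 8.4
ee_pos: [0.5858, -0.1084, 0.1236]
orientation: [0.048, 0.999, 0.0, -0.001]
contact_force: [-0.1, -0.3, -2.6]
gripper_width: 0.0162
```

```bash
python3 st.py
```

```text
rail in rack x,y,z mm [ -9.24   0.32 113.14] yaw err deg 0.09 tilt [ 1.4e-03  6.0e-04 -1.0e+00]
F rack 0.29997946633227807 -0.12043399048717325 -2.616212650400231 T [0.05 0.01 0.03] 8.4
```

Call:
{"name": "apply_moves", "arguments": {"increments": [[10, 0, 0, 1, 0], [10, 0, 0, 2, 0], [10, 0, 0, 3, 0], [10, 0, 0, 4, 0], [10, 0, 0, 5, 0], [10, 0, 0, 5, 0]]}}

```text
time: 8.9
ee_pos: [0.5857, -0.1084, 0.1183]
orientation: [0.048, 0.999, 0.0, -0.001]
contact_force: [0.4, 0.1, -4.1]
gripper_width: 0.016
```

```bash
python3 st.py
```

```text
rail in rack x,y,z mm [ -9.23   0.2  107.8 ] yaw err deg 0.08 tilt [ 1.8e-03  6.0e-04 -1.0e+00]
F rack -0.1160899414831065 0.42151485992227133 -4.055367773464291 T [ 0.05 -0.02  0.04] 8.9
```

Call:
{"name": "apply_moves", "arguments": {"increments": [[10, 0, 0, 1, 0], [10, 0, 0, 2, 0], [10, 0, 0, 3, 0], [10, 0, 0, 4, 0], [10, 0, 0, 5, 0], [10, 0, 0, 5, 0]]}}

```text
time: 9.4
ee_pos: [0.5858, -0.1081, 0.1134]
orientation: [0.047, 0.999, 0.001, -0.001]
contact_force: [-0.2, 2.1, -1.2]
gripper_width: 0.0161
```

```bash
python3 st.py
```

```text
rail in rack x,y,z mm [ -9.5    0.33 102.91] yaw err deg 0.1 tilt [ 0.0013  0.0011 -1.    ]
F rack -2.030451861510775 -0.4329655522563202 -1.2127317664162067 T [ 0.54 -0.21  0.11] 9.4
```

Call:
{"name": "apply_moves", "arguments": {"increments": [[10, 0, 0, 1, 0], [10, 0, 0, 2, 0], [10, 0, 0, 3, 0], [10, 0, 0, 4, 0], [10, 0, 0, 4, 0]]}}

```text
time: 9.82
ee_pos: [0.5862, -0.1077, 0.1098]
orientation: [0.047, 0.999, 0.001, -0.0]
contact_force: [1.5, 5.3, 2.2]
gripper_width: 0.0167
```

```bash
python3 st.py
```

```text
rail in rack x,y,z mm [-9.99  0.65 99.26] yaw err deg 0.12 tilt [ 3.0e-04  1.9e-03 -1.0e+00]
F rack -5.4272859690526305 0.9362885367675959 2.171828072327226 T [ 1.09 -0.17  0.1 ] 9.8167
```

Call:
{"name": "apply_moves", "arguments": {"increments": [[10, 0, 0, 1, 0], [10, 0, 0, 2, 0], [10, 0, 0, 3, 0], [10, 0, 0, 3, 0]]}}

```text
time: 10.15
ee_pos: [0.5864, -0.1075, 0.1068]
orientation: [0.047, 0.999, 0.001, 0.0]
contact_force: [1.7, 6.1, 2.8]
gripper_width: 0.0162
```

```bash
python3 st.py
```

```text
rail in rack x,y,z mm [-10.17   0.83  96.34] yaw err deg 0.13 tilt [-2.0e-04  2.2e-03 -1.0e+00]
F rack -6.258708145244393 1.1456381705796332 2.8322529655960333 T [ 0.98 -0.15  0.15] 10.15
```

Call:
{"name": "apply_moves", "arguments": {"increments": [[10, 0, 0, 1, 0], [10, 0, 0, 2, 0], [10, 0, 0, 3, 0], [10, 0, 0, 3, 0]]}}

```text
time: 10.48
ee_pos: [0.5864, -0.1075, 0.1037]
orientation: [0.047, 0.999, 0.001, 0.0]
contact_force: [0.7, 4.0, 3.6]
gripper_width: 0.0163
```

```bash
python3 st.py
```

```text
rail in rack x,y,z mm [-10.22   0.85  93.15] yaw err deg 0.13 tilt [-2.0e-04  2.3e-03 -1.0e+00]
F rack -4.02806973488734 0.2820336901390173 3.6477604808034965 T [ 0.91 -0.05  0.1 ] 10.4833
```

Call:
{"name": "apply_moves", "arguments": {"increments": [[10, 0.3, -0.2, 1, 0], [10, 0.3, -0.2, 2, 0], [10, 0.3, -0.2, 3, 0], [10, 0.3, -0.2, 3, 0]]}}

```text
time: 10.82
ee_pos: [0.5862, -0.1075, 0.1005]
orientation: [0.047, 0.999, 0.001, 0.0]
contact_force: [0.2, 4.7, 3.5]
gripper_width: 0.0166
```

```bash
python3 st.py
```

```text
rail in rack x,y,z mm [-10.17   0.66  90.02] yaw err deg 0.14 tilt [-5.0e-04  2.5e-03 -1.0e+00]
F rack -4.717327828549788 -0.21130257439820602 3.508480272213782 T [ 0.97 -0.06  0.06] 10.8167
```

Call:
{"name": "apply_moves", "arguments": {"increments": [[10, 0, 0, 1, 0], [10, 0, 0, 2, 0], [10, 0, 0, 2, 0]]}}

```text
time: 11.07
ee_pos: [0.5863, -0.1075, 0.0985]
orientation: [0.047, 0.999, 0.001, 0.0]
contact_force: [1.7, 4.0, 2.9]
gripper_width: 0.0161
```

```bash
python3 st.py
```

```text
rail in rack x,y,z mm [-10.18   0.76  87.96] yaw err deg 0.14 tilt [-7.0e-04  2.4e-03 -1.0e+00]
F rack -4.185913040338082 1.2555968656495289 2.9079504885323657 T [ 0.88 -0.05  0.07] 11.0667
```

Call:
{"name": "apply_moves", "arguments": {"increments": [[10, 0.2, 0, 0.7, 0], [10, 0.2, 0, 1.4, 0], [10, 0.2, 0, 1.4, 0]]}}

```text
time: 11.32
ee_pos: [0.5862, -0.1081, 0.0965]
orientation: [0.047, 0.999, 0.001, 0.0]
contact_force: [3.1, 1.0, -2.6]
gripper_width: 0.0164
```

Call:
{"name": "apply_moves", "arguments": {"increments": [[10, 0, 0, 0.7, 0], [10, 0, 0, 1.4, 0], [10, 0, 0, 1.4, 0]]}}

```text
time: 11.57
ee_pos: [0.5858, -0.1084, 0.0944]
orientation: [0.047, 0.999, 0.0, -0.0]
contact_force: [0.4, 0.5, -1.4]
gripper_width: 0.0163
```

```bash
python3 st.py
```

```text
rail in rack x,y,z mm [-9.25  0.27 83.94] yaw err deg 0.1 tilt [ 6.e-04  8.e-04 -1.e+00]
F rack -0.5032533907597232 0.31963639341212857 -1.4228083627710126 T [-0.   -0.03  0.06] 11.5667
```

The latch force vanished between z 88 and 85, so they snapped. I feel for the stop in small steps.

Call:
{"name": "apply_moves", "arguments": {"increments": [[10, 0, 0, 0.4, 0], [10, 0, 0, 0.4, 0]]}}

```text
time: 11.73
ee_pos: [0.5858, -0.1084, 0.0943]
orientation: [0.048, 0.999, 0.0, -0.0]
contact_force: [-0.8, 2.0, 2.8]
gripper_width: 0.0164
```

Call:
{"name": "apply_moves", "arguments": {"increments": [[10, 0, 0, 0.5, 0], [10, 0, 0, 0.5, 0]]}}

```text
time: 11.9
ee_pos: [0.5858, -0.1084, 0.0943]
orientation: [0.048, 0.999, 0.0, 0.0]
contact_force: [-1.4, 2.4, 4.5]
gripper_width: 0.0166
```

```bash
python3 st.py
```

```text
rail in rack x,y,z mm [-9.26  0.33 83.78] yaw err deg 0.1 tilt [-1.e-04  9.e-04 -1.e+00]
F rack -2.2105567514233013 -1.626249035708021 4.518822781147984 T [0.6  0.21 0.01] 11.9
```

Call:
{"name": "apply_moves", "arguments": {"increments": [[10, 0, 0, 0.7, 0], [10, 0, 0, 1.2, 0], [10, 0, 0, 1.2, 0]]}}

```text
time: 12.15
ee_pos: [0.5859, -0.1083, 0.0941]
orientation: [0.047, 0.999, 0.0, 0.001]
contact_force: [-2.4, 4.2, 8.7]
gripper_width: 0.016
```

```bash
python3 st.py
```

```text
rail in rack x,y,z mm [-9.34  0.42 83.64] yaw err deg 0.1 tilt [-1.1e-03  9.0e-04 -1.0e+00]
F rack -3.961506060594621 -2.8103161359350035 8.684561172290154 T [0.62 0.59 0.05] 12.15
```

Contact at about 12 N with no further motion, so this is the hard stop. I relax, release and retreat upwards.

Call:
{"name": "apply_moves", "arguments": {"increments": [[10, 0, 0, -0.7, 0], [10, 0, 0, -0.7, 0], [40, 0, 0, -0.7, 0], [60, 0, 0, -0.7, 0], [60, 0, 0, -0.7, 0], [60, 0, 0, -0.7, 0], [60, 0, 0, -0.7, 0], [60, 0, 0, -0.7, 0]]}}

```text
time: 12.82
ee_pos: [0.5859, -0.1083, 0.0948]
orientation: [0.047, 0.999, 0.0, 0.001]
contact_force: [-0.2, 1.0, 0.4]
gripper_width: 0.0603
```

Call:
{"name": "apply_moves", "arguments": {"increments": [[60, 0, 0, -10, 0], [60, 0, 0, -30, 0], [60, 0, 0, -60, 0], [60, 0, 0, -100, 0], [60, 0, 0, -140, 0], [60, 0, 0, -180, 0], [60, 0, 40, -200, 0], [60, 0, 70, -200, 0], [60, 0, 70, -200, 0], [60, 0, 70, -200, 0]]}}

```text
time: 13.65
ee_pos: [0.5925, -0.0374, 0.2959]
orientation: [0.046, 0.999, 0.0, 0.001]
contact_force: [0.3, -0.6, 0.5]
gripper_width: 0.0602
```

```bash
python3 - <<'E'
from h import *
v=cam("wrist","w5.png"); s=cam("side","s5.png")
f=lambda a,W,H:cv2.resize(a[:,:,::-1],(W,H),interpolation=cv2.INTER_CUBIC)
o=np.zeros((480,800,3),np.uint8);o[:,:440]=f(v[0][60:420,20:350],440,480);o[:360,440:]=f(s[0][200:380,290:470],360,360)
cv2.imwrite("pics/c5.png",o)
E
```

```text
(no output)
```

View pics/c5.png

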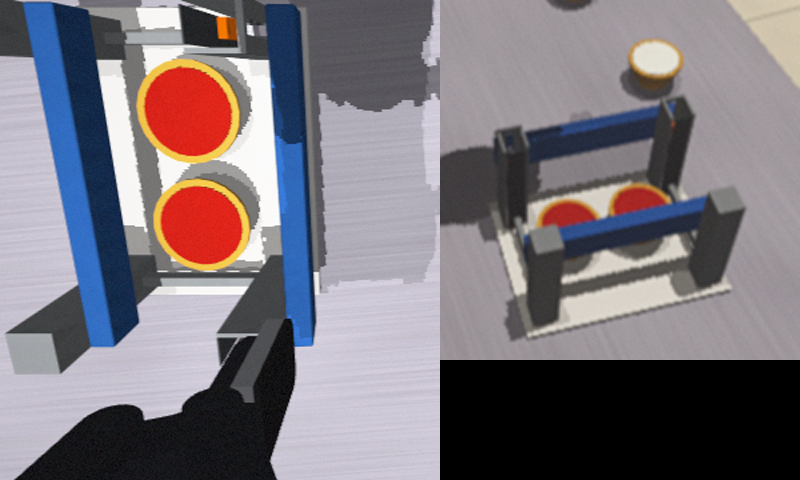

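The rail is across both front posts and released, and the cans are in place. One numeric check that both ends are level and down, then I hand in.

```bash
python3 - <<'E'
from h import *
from st import O,xr,yr
v=load("w5.png"); hsv=cv2.cvtColor(v[0],cv2.COLOR_RGB2HSV); m=cv2.inRange(hsv,(105,120,25),(125,255,255))
for y in(-.08,-.05,0,.05,.08):
    for z in(.1236,.1286):
        p=proj(v,O-.018*xr+yr*y+[0,0,z]); row=int(round(p[1])); x=np.where(m[row,200:300])[0]+200
        print(y,z,p.round(1),"mask",x.min(),x.max())
print(r.get_state()["contact_force"]); r.finish_job()
E
```

```text
rail in rack x,y,z mm [-7.8930e+01 -6.0000e-02  2.8453e+02] yaw err deg 0.12 tilt [-1.1e-03  6.0e-04 -1.0e+00]
F rack -0.4647023712412365 -0.22681493862973667 0.6723579055170639 T [ 0.01  0.01 -0.05] 13.75
-0.08 0.1236 [240.6 108.5] mask 223 246
-0.08 0.1286 [239.5 108.4] mask 223 246
-0.05 0.1236 [242.6 146. ] mask 225 248
-0.05 0.1286 [241.5 146.4] mask 225 248
0 0.1236 [245.6 204. ] mask 229 251
0 0.1286 [244.6 205.3] mask 229 251
0.05 0.1236 [248.3 257.2] mask 232 253
0.05 0.1286 [247.4 259.1] mask 232 254
0.08 0.1236 [249.9 287. ] mask 234 255
0.08 0.1286 [249.  289.3] mask 234 255
[-0.18087364  0.48443579  0.67235791]
the job is handed in; nothing more can be done
```

I fitted the blue rail across the front of the rack, pushed it home, released it and handed the job in at about 13.8 s of the 54 s allowed.

- **Insertion:** the tabs went through the slots at a rail height of 113 mm, until the bar touched both front faces at about 4 N.
- **Push down:** the latches began to resist at about 104 mm and the load dropped off between 88 and 85 mm, which I took as both snapping. The rail bottomed at about 84 mm with some 12 N, and forces stayed well below 25 N in every reading. I had no direct reading of either latch.
- **Last checks:** the final pictures show the rail across both posts, the rack cans standing and the gripper clear, with about zero force on it. I did not measure the other cans, the lids or the spare bar again, but nothing touched them in the moves.
- **One disagreement:** in the final wrist picture the bar's front edge lay a steady 5 pixels (about 4 mm) from where I predicted it, all along its length. Being constant, it means the rail is level. I put it down to the colour mask including the bar's front side and to camera calibration, but did not look further.

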